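# Move the beakers on one station in the pottery

### The arm

A 7-joint arm with a two-finger parallel gripper is mounted at the origin on the work surface. World frame = base frame: x ahead of the robot, y to its left, z up, the work surface at z = 0. Lengths are in m, angles in rad, forces in N, time in s.
With the tool pointing down it reaches from about 0.35 to 0.775 m from the base axis. Payload 3.1 kg.
Tool frame: the origin (TCP) lies between the finger pads; the fingertips stand 19 mm ahead of it and the grasp point (between the pads) is the TCP; z points along the fingers, y is the line along which they close (so a half turn about z gives the same grasp; the last joint's range is limited). The gripper opens to 85 mm and grips with 20 to 120 N. Pads are 22 mm wide; open, the fingers measure 114 mm over their backs; the gripper's body (76 mm by 85 mm) begins 54 mm behind the grasp point. The pads swing forward as they close: fully open they stand 13 mm farther back than shut.
Start: joints at [-1.338, 0.311, 0.014, 1.512, -0.004, 1.319, -0.027], TCP at [0.149, 0.529, 0.227] pointing down, gripper open.
Joint ranges: [-2.7, 2.7], [-0.3, 1.91], [-1.27, 1.3], [0.12, 2.57], [-1.44, 4.58], [0.2, 2.03], [-3.05, 3.05]. Speed limits (rad/s): [2.79, 2.79, 3.14, 3.14, 3.14, 3.14, 3.14].

### API

Orientations are given as a unit quaternion [w, x, y, z].
In Python, from cell import read_state, cams, workorder, find_in, outline_of gives the robot as it stands.
- The arm moves only by the tool arm_command, never from a script. Its argument "motion" is a list of rows, each an object with "slide": the shift along the world's x, y, z in mm, a list of three; "turn": the turn, a rotation vector about the world's x, y, z in units of 10 degrees (1.0 is 10 degrees), a list of three. In form: [{"slide": [x, y, z], "turn": [wx, wy, wz]}, ...]. A call has 1 to 8 rows; each row shifts and turns the commanded pose from where the row before left it; what a row does not reach is not made up. A row lasts 1/8 s, in which the tool goes at most 62.5 mm and 10.7 degrees, less where a joint would pass 70% of its speed; a pose out of reach is approached as far as the arm can. A call with a gripper value outside its range is refused whole. "grip" is the finger opening in mm, from 0 to 85.4, set as the call begins (left out, the last holds). The fingers move at their own pace and stop on an object; "squeeze" is the grip in N (left out, the last holds). Time passes only in rows, so rows that do not move let the fingers close. It gives the time, the measured TCP pose, the force, the opening and the grip force at its end, in the units of the state.
- read_state(): the state, without advancing time (a new reading comes with each control period).
- cams.get_image(name): name is "scene" or "top" or "wrist"; returns (picture, depth): 480x640x3 uint8, red, green, blue; 480x640 float32, m along the optical axis (not along the pixel's ray), 0 where there is no reading.
- cams.get_calibration(name): a dict with "fx", "fy", "cx", "cy" (pixels), "rvec" (rotation vector, rad) and "tvec" (3), from world to camera coordinates, as OpenCV has them; the wrist camera has in their place "mount" (4x4, takes a point from camera to tool coordinates, whose origin is the TCP and whose axes are the flange's). Camera axes: x right, y down, z forward; pixel columns grow to the right and rows downward; lengths in m; the calibration is good to about 2 mm. A picture is of the moment at which its call begins: read the wrist's pose just before it. get_calibration takes no time and is no camera call.
- workorder.job_done(): hands the job in; it is judged then, once.
Trained networks look in the newest picture that a camera, given by its name, has taken for a name from the list of things; names that differ only in an ending like _2 or _b are one class to them, and where a whole thing is asked for, a point or a joint stands for the part that bears it (a point fixed in the world has none). Each returns a list of dicts, best first, with "confidence" (0 to 1); they miss things now and then, are a little off and sometimes report something else, mostly with a low value. They report only what shows in the picture. A call takes as long as a camera call.
- find_in(camera, label): "bbox" ([left, top, right, bottom] as shares, 0 to 1, of the picture: columns of its width, rows of its height, round what is visible of it).
- outline_of(camera, label): "pixels" (480x640 bool, what is visible of it) and "bbox" ([left, top, right, bottom] as shares, 0 to 1, of the picture: columns of its width, rows of its height, round what is visible of it).
The state is a dict: "t": time; "joint_positions": joint angles; "qvel": joint speeds; "tau": joint torques, N m; "position": TCP position; "orientation": TCP orientation; "contact_force": force on the tool from outside, world axes, zero at the start; "wrist_torque": the same for the moment, N m; "opening": finger opening in m; "finger_force": force on a finger pad.
Only numpy, scipy, OpenCV 4.12 (cv2) and the standard library are available. Lean on these libraries where they do the work, as an engineer would, in place of code of your own. Each camera call takes 0.05 s, during which the arm holds its last target. There are 200 camera calls.

### The job

Move the three clay beakers on by one station: the plain terracotta one from the kiln shelf to the banding wheel, the blue-painted one from the wheel to the drying rack, and the green-glazed one from the rack to the kiln shelf. Each station takes only one beaker, so stand whichever you move first on the empty round plywood bat and let go of it there until its place is free. Keep the beakers upright, set each down gently in the middle of its station without dropping it, and leave the brush mug, the amber jar and the paint jar where they stand.

Things in the scene. Friction and masses are not known exactly. Their poses are not given: they have to be found in the camera images.
- plain_beaker: The bare, undecorated beaker: terracotta orange-brown all over, inside too. Starts upright on the kiln shelf; must go to the banding wheel. Straight-sided, open, 61 to 62 mm outside diameter (foot 52 mm), 88 mm tall, wall 4 mm, 0.11 to 0.22 kg. Origin: centre of its underside; z up along its axis.
- blue_beaker: The painted beaker: terracotta outside with a dark blue band round its lower half, dark blue inside. Starts upright on the banding wheel; must go to the drying rack. Straight-sided, open, 61 to 62 mm outside diameter (foot 52 mm), 88 mm tall, wall 4 mm, 0.11 to 0.22 kg. Origin: centre of its underside; z up along its axis.
- green_beaker: The glazed beaker: pale green all over, inside and out. Starts upright on the drying rack; must go to the kiln shelf. Straight-sided, open, 61 to 62 mm outside diameter (foot 52 mm), 88 mm tall, wall 4 mm, 0.11 to 0.22 kg. Origin: centre of its underside; z up along its axis.
- banding_wheel: Banding wheel (hand turntable): round silvery metal head, 160 mm diameter, with dark concentric rings, on a dark iron foot. The head's flat top is 82 mm above the table; it turns about the vertical with light friction. Origin: on the table, directly below the middle of the head; z up. It does not shift on the table.
- drying_rack: Drying rack: square brown wooden grid, 150 x 148 mm, of seven slats (16 mm wide, 6 mm gaps, along its x) on two dark cross rails; its top is 30 mm above the table. Origin: centre of its underside, on the table; z up. It does not shift on the table.
- kiln_shelf: Kiln shelf: square cream fireclay slab, 140 x 140 x 13 mm, on three short props; its top is 38 mm above the table. Origin: on the table below the middle of the slab; z up. It does not shift on the table.
- bat: The spare bat, empty at the start: round pale plywood disc, 150 mm diameter, 14 mm thick, with two small dark pin holes near the edge. Origin: centre of its underside, on the table; z up. It does not shift on the table.
- brush_mug: Bystander: white mug, 62 mm diameter, 85 mm tall, with three brushes standing in it up to about 175 mm above the table, not overhanging its rim. Loose. Origin: centre of its underside.
- glass_jar: Bystander: amber glass jar with a steel lid, 60 mm diameter, 90 mm tall. Loose. Origin: centre of its underside.
- paint_jar: Bystander: white paint jar with a yellow lid, 56 mm diameter, 75 mm tall. Loose. Origin: centre of its underside.

How it is judged:
On the way:
1. one of the beakers stands upright and let go, wholly on the empty bat (((horizontal distance between plain_beaker and bat below 0.045 m and z of plain_beaker in the frame of bat between 0.009 and 0.02 m and angle between plain_beaker's own z axis and vertical below 0.1 rad and linear speed of plain_beaker below 0.03 m/s and contact force between the fingers and plain_beaker below 0.1 N) or (horizontal distance between blue_beaker and bat below 0.045 m and z of blue_beaker in the frame of bat between 0.009 and 0.02 m and angle between blue_beaker's own z axis and vertical below 0.1 rad and linear speed of blue_beaker below 0.03 m/s and contact force between the fingers and blue_beaker below 0.1 N) or (horizontal distance between green_beaker and bat below 0.045 m and z of green_beaker in the frame of bat between 0.009 and 0.02 m and angle between green_beaker's own z axis and vertical below 0.1 rad and linear speed of green_beaker below 0.03 m/s and contact force between the fingers and green_beaker below 0.1 N))), for 0.2 s.
At the end, for the whole second after the job is handed in: The plain beaker stands on the banding wheel, its axis within 12 mm of the wheel's; the blue one stands on the drying rack and the green one on the kiln shelf, each within 15 mm of the middle; all are upright (within 0.1 rad), resting on the station's surface, released and at rest (horizontal distance between plain_beaker and banding_wheel below 0.012 m and z of plain_beaker in the frame of banding_wheel between 0.077 and 0.088 m and angle between each of plain_beaker, blue_beaker, green_beaker's own z axis and vertical below 0.1 rad and linear speed of each of plain_beaker, blue_beaker, green_beaker below 0.03 m/s and contact force between the fingers and plain_beaker below 0.1 N and angular speed of each of plain_beaker, blue_beaker, green_beaker below 0.3 rad/s and horizontal distance between blue_beaker and drying_rack below 0.015 m and z of blue_beaker in the frame of drying_rack between 0.025 and 0.036 m and contact force between the fingers and blue_beaker below 0.1 N and horizontal distance between green_beaker and kiln_shelf below 0.015 m and z of green_beaker in the frame of kiln_shelf between 0.033 and 0.044 m and contact force between the fingers and green_beaker below 0.1 N); the robot touches nothing.
It fails at once if a beaker is tipped by more than about 35 degrees (angle between any of plain_beaker, blue_beaker, green_beaker's own z axis and vertical above 0.6 rad).
It fails at once if a beaker is dropped or flung: faster than 0.6 m/s while the fingers do not touch it (a fall of about 20 mm) ((linear speed of plain_beaker above 0.6 m/s and contact force between the fingers and plain_beaker below 0.05 N) or (linear speed of blue_beaker above 0.6 m/s and contact force between the fingers and blue_beaker below 0.05 N) or (linear speed of green_beaker above 0.6 m/s and contact force between the fingers and green_beaker below 0.05 N)).
It fails at once if the brush mug, the amber jar or the paint jar is shifted by more than 20 mm or tipped (distance of any of brush_mug, glass_jar, paint_jar from where it was at the start of the episode above 0.02 m or angle between any of brush_mug, glass_jar, paint_jar's own z axis and vertical above 0.3 rad).
It also fails if it takes over 115 s, if anything falls off the work surface, if the arm or the gripper's body presses on something with over 40 N, if the wrist force passes 120 N, or if a joint passes its speed limit or range.

## Working session

There is one attempt and no reset: what is moved stays moved. The work goes in short steps, Python scripts to look and compute and a tool call to move; the robot and the scene stay as the last step left them, time stands still between calls to the robot, and variables do not carry over. Pictures are saved under pics/ and viewed, at most 14 in all, crops included, and the job is handed in when it is done.

Besides the shell and the picture viewer there is one more tool, called by a JSON object that holds its "fn" and its "kwargs". arm_command: Moves the arm, as the interface text tells. Its arguments: {"type":"object","properties":{"motion":{"type":"array","items":{"type":"object","properties":{"slide":{"type":"array","items":{"type":"number"}},"turn":{"type":"array","items":{"type":"number"}}}}},"grip":{"type":"number"},"squeeze":{"type":"number"}},"required":["motion"]}

```bash
mkdir -p pics; ls; cat > h.py <<'E'
import numpy as np, cv2
from cell import read_state, cams, workorder, find_in, outline_of
from scipy.spatial.transform import Rotation as R
def cam2world(name):
    c=cams.get_calibration(name)
    K=(c['fx'],c['fy'],c['cx'],c['cy'])
    if 'mount' in c:
        s=read_state(); q=s['orientation']; T=np.eye(4); T[:3,:3]=R.from_quat([q[1],q[2],q[3],q[0]]).as_matrix(); T[:3,3]=s['position']
        return K,T@np.array(c['mount'])
    Rm=cv2.Rodrigues(np.array(c['rvec'],float))[0]; T=np.eye(4); T[:3,:3]=Rm.T; T[:3,3]=-Rm.T@np.array(c['tvec'],float).ravel()
    return K,T
def cloud(name,depth):
    K,T=cam2world(name); v,u=np.mgrid[:480,:640]
    p=np.stack([(u-K[2])/K[0]*depth,(v-K[3])/K[1]*depth,depth],-1)
    w=p@T[:3,:3].T+T[:3,3]; w[depth<=0]=np.nan; return w
def circ(xy):
    A=np.c_[2*xy,np.ones(len(xy))]; s=np.linalg.lstsq(A,(xy**2).sum(1),rcond=None)[0]
    return s[:2],np.sqrt(s[2]+s[0]**2+s[1]**2)
NAMES=['plain_beaker','blue_beaker','green_beaker','banding_wheel','drying_rack','kiln_shelf','bat','brush_mug','glass_jar','paint_jar']
E
cat > survey.py <<'E'
from h import *
import sys
tag=sys.argv[1]
for cam in ['top','scene']:
    im,d=cams.get_image(cam); W=cloud(cam,d)
    cv2.imwrite(f'pics/{cam}_{tag}.png',im[:,:,::-1])
    for n in NAMES:
        o=outline_of(cam,n)
        if not o: print(cam,n,'none'); continue
        m=o[0]['pixels']; P=W[m]; P=P[~np.isnan(P[:,0])]
        if len(P)<20: print(cam,n,'few');continue
        zt=np.percentile(P[:,2],97); top=P[np.abs(P[:,2]-zt)<.006]
        xy=top[:,:2].astype(np.float32); c,r=cv2.minEnclosingCircle(xy); b=cv2.minAreaRect(xy*1000)
        vs,us=np.nonzero(m)
        print(cam,n,'%.2f'%o[0]['confidence'],'px',int(us.mean()),int(vs.mean()),'ztop %.3f'%np.median(top[:,2]),'mec',np.round(c,3),'r %.3f'%r,'mean',np.round(xy.mean(0),3),'rect',np.round(b[0]),np.round(b[1]),round(b[2]),len(top))
E
python3 survey.py 0; python3 -c "
from h import *
print(read_state()); print(cams.get_calibration('wrist'))"
```

```text
pics
top plain_beaker 0.60 px 471 307 ztop 0.126 mec [ 0.463 -0.328] r 0.031 mean [ 0.463 -0.328] rect [ 464. -328.] [60. 61.] 2 217
top blue_beaker 0.77 px 264 287 ztop 0.170 mec [0.497 0.102] r 0.031 mean [0.498 0.102] rect [497. 102.] [57. 61.] 1 211
top green_beaker 0.93 px 364 265 ztop 0.118 mec [ 0.545 -0.103] r 0.031 mean [ 0.544 -0.104] rect [ 545. -103.] [60. 59.] 46 197
top banding_wheel 0.95 px 265 284 ztop 0.083 mec [0.5   0.108] r 0.080 mean [0.501 0.107] rect [500. 108.] [156. 159.] 16 3133
top drying_rack 0.60 px 363 265 ztop 0.031 mec [ 0.546 -0.104] r 0.103 mean [ 0.547 -0.104] rect [ 547. -105.] [150. 148.] 9 2435
top kiln_shelf 0.64 px 455 303 ztop 0.039 mec [ 0.464 -0.32 ] r 0.096 mean [ 0.465 -0.313] rect [ 464. -321.] [141. 139.] 73 2649
top bat none
top brush_mug 0.77 px 423 189 ztop 0.165 mec [ 0.705 -0.235] r 0.011 mean [ 0.706 -0.234] rect [ 704. -235.] [22.  9.] 36 32
top glass_jar 0.70 px 313 182 ztop 0.091 mec [0.73  0.009] r 0.027 mean [0.73  0.009] rect [730.   9.] [51. 51.] 44 441
top paint_jar 0.63 px 218 187 ztop 0.075 mec [0.718 0.227] r 0.025 mean 
[... 1794 characters left out ...]
538517e-06,  1.36953586e-01,  9.90577466e-01, -3.20988978e-06]), 'contact_force': array([-0.9459404 , -0.12112276,  0.2522065 ]), 'wrist_torque': array([-0.04915311,  0.01502501,  0.00654295]), 'finger_force': 0.0, 'opening': 0.08515608409942127}
{'fx': 376.4422667099278, 'fy': 376.4422667099278, 'cx': 320.34677951853695, 'cy': 246.37656200691055, 'mount': array([[-6.54757827e-04, -9.51033486e-01, -3.09087171e-01,
         7.96393786e-02],
       [ 9.99999771e-01, -6.76212610e-04, -3.77137651e-05,
        -4.03773972e-04],
       [-1.73141590e-04, -3.09087125e-01,  9.51033711e-01,
        -1.46521360e-01],
       [ 0.00000000e+00,  0.00000000e+00,  0.00000000e+00,
         1.00000000e+00]])}
```

View pics/top_0.png

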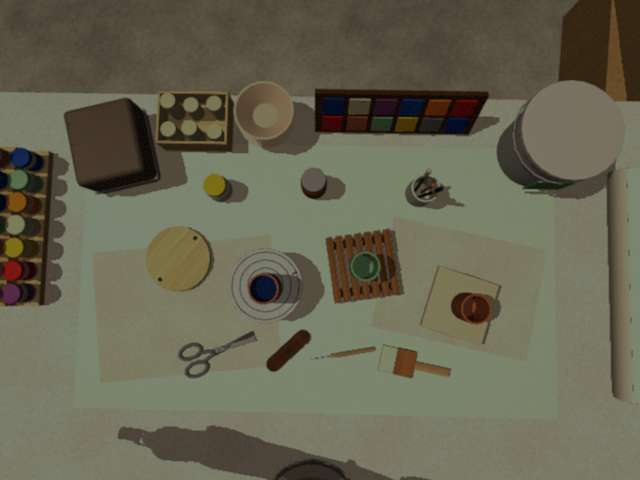

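View pics/scene_0.png

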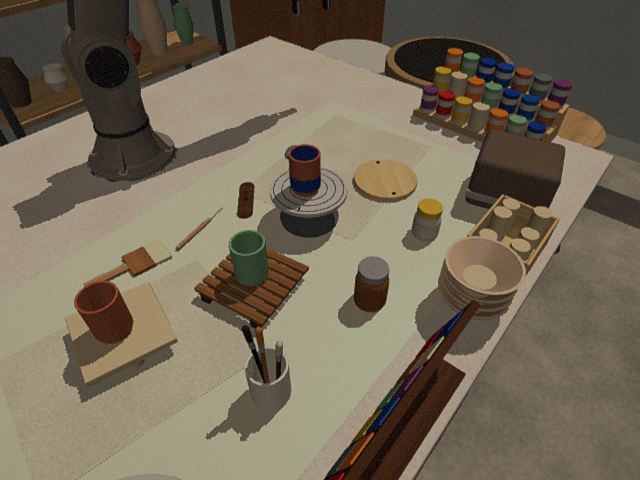

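Both pictures agree with the networks. In the top view blue is at (264,287), green (364,265), plain (471,307) and the bat (178,258). The order is blue→bat, plain→wheel, green→shelf, blue→rack.

{"fn": "arm_command", "kwargs": {"motion": [{"slide": [35, -43, 0]}, {"slide": [35, -43, 0]}, {"slide": [35, -43, 0]}, {"slide": [35, -43, 0]}, {"slide": [35, -43, 0]}, {"slide": [35, -43, 0]}, {"slide": [35, -43, 0]}, {"slide": [35, -43, 0]}], "grip": 85, "squeeze": 40}}

```text
invalid input at $.motion[0]: expected keys slide, turn
```

{"fn": "arm_command", "kwargs": {"motion": [{"slide": [34, -42, 0]}, {"slide": [34, -42, 0]}, {"slide": [0, 0, 0]}, {"slide": [0, 0, 0]}]}}

```text
invalid input at $.motion[0]: expected keys slide, turn
```

{"fn": "arm_command", "kwargs": {"motion": [{"slide": [35, -43, 0], "turn": [0, 0, 0]}, {"slide": [35, -43, 0], "turn": [0, 0, 0]}, {"slide": [35, -43, 0], "turn": [0, 0, 0]}, {"slide": [35, -43, 0], "turn": [0, 0, 0]}, {"slide": [35, -43, 0], "turn": [0, 0, 0]}, {"slide": [35, -43, 0], "turn": [0, 0, 0]}, {"slide": [35, -43, 0], "turn": [0, 0, 0]}, {"slide": [35, -43, 0], "turn": [0, 0, 0]}], "grip": 85, "squeeze": 40}}

```text
t: 2.1
position: [0.4302, 0.1841, 0.2278]
orientation: [0.0, 0.137, 0.991, 0.0]
contact_force: [0.4, 0.1, -0.0]
opening: 0.0852
finger_force: 0.0
```

{"fn": "arm_command", "kwargs": {"motion": [{"slide": [34, -42, 0], "turn": [0, 0, 0]}, {"slide": [34, -42, 0], "turn": [0, 0, 0]}, {"slide": [0, 0, 0], "turn": [0, 0, 0]}, {"slide": [0, 0, 0], "turn": [0, 0, 0]}]}}

```text
t: 2.6
position: [0.4969, 0.1019, 0.2273]
orientation: [-0.0, 0.137, 0.991, 0.0]
contact_force: [-0.4, 1.0, 0.8]
opening: 0.0851
finger_force: 0.0
```

{"fn": "arm_command", "kwargs": {"motion": [{"slide": [0, 0, -20], "turn": [0, 0, 0]}, {"slide": [0, 0, -20], "turn": [0, 0, 0]}, {"slide": [0, 0, -20], "turn": [0, 0, 0]}, {"slide": [0, 0, -20], "turn": [0, 0, 0]}, {"slide": [0, 0, -10], "turn": [0, 0, 0]}, {"slide": [0, 0, 0], "turn": [0, 0, 0]}]}}

```text
t: 3.35
position: [0.4963, 0.1025, 0.137]
orientation: [-0.001, 0.136, 0.991, -0.0]
contact_force: [0.5, 0.3, 0.2]
opening: 0.0845
finger_force: 0.0
```

{"fn": "arm_command", "kwargs": {"motion": [{"slide": [0, 0, 0], "turn": [0, 0, 0]}, {"slide": [0, 0, 0], "turn": [0, 0, 0]}, {"slide": [0, 0, 0], "turn": [0, 0, 0]}, {"slide": [0, 0, 0], "turn": [0, 0, 0]}, {"slide": [0, 0, 0], "turn": [0, 0, 0]}, {"slide": [0, 0, 0], "turn": [0, 0, 0]}, {"slide": [0, 0, 0], "turn": [0, 0, 0]}, {"slide": [0, 0, 0], "turn": [0, 0, 0]}], "grip": 50}}

```text
t: 4.35
position: [0.4984, 0.1016, 0.1388]
orientation: [0.001, 0.137, 0.991, 0.001]
contact_force: [0.7, -0.8, 6.0]
opening: 0.0606
finger_force: 44.1
```

{"fn": "arm_command", "kwargs": {"motion": [{"slide": [0, 0, 5], "turn": [0, 0, 0]}, {"slide": [0, 0, 15], "turn": [0, 0, 0]}, {"slide": [0, 0, 20], "turn": [0, 0, 0]}, {"slide": [2, 7, 10], "turn": [0, 0, 0]}, {"slide": [5, 20, 0], "turn": [0, 0, 0]}, {"slide": [9, 35, 0], "turn": [0, 0, 0]}, {"slide": [10, 38, 0], "turn": [0, 0, 0]}, {"slide": [10, 38, 0], "turn": [0, 0, 0]}]}}

```text
t: 5.35
position: [0.5325, 0.2427, 0.1861]
orientation: [-0.001, 0.136, 0.991, 0.0]
contact_force: [1.0, -0.6, -1.6]
opening: 0.0614
finger_force: 43.7
```

{"fn": "arm_command", "kwargs": {"motion": [{"slide": [9, 35, 0], "turn": [0, 0, 0]}, {"slide": [8, 30, 0], "turn": [0, 0, 0]}, {"slide": [4, 14, 0], "turn": [0, 0, 0]}, {"slide": [0, 0, 0], "turn": [0, 0, 0]}, {"slide": [0, 0, 0], "turn": [0, 0, 0]}]}}

```text
t: 5.98
position: [0.5544, 0.3165, 0.1872]
orientation: [-0.0, 0.138, 0.99, -0.001]
contact_force: [-0.9, -1.2, -1.3]
opening: 0.061
finger_force: 43.8
```

```bash
cat > chk.py <<'E'
from h import *
import sys
b,ns=sys.argv[1],sys.argv[2:]
for cam in ['top','scene']:
    im,d=cams.get_image(cam); W=cloud(cam,d); cv2.imwrite(f'pics/{cam}_{read_state()["t"]:.1f}.png',im[:,:,::-1])
    for n in [b]+ns:
        o=outline_of(cam,n)
        if not o: print(cam,n,'none'); continue
        P=W[o[0]['pixels']]; P=P[~np.isnan(P[:,0])]
        zt=np.percentile(P[:,2],97); top=P[np.abs(P[:,2]-zt)<.006]; c,r=cv2.minEnclosingCircle(top[:,:2].astype(np.float32))
        print(cam,n,'%.2f'%o[0]['confidence'],'z %.3f..%.3f'%(np.percentile(P[:,2],2),zt),'mec',np.round(c,3),'r %.3f'%r)
s=read_state(); print(s['t'],s['position'],s['opening'],s['contact_force'])
E
python3 chk.py blue_beaker bat
```

```text
top blue_beaker none
top bat 0.84 z 0.007..0.018 mec [0.555 0.32 ] r 0.075
scene blue_beaker 0.57 z 0.135..0.220 mec [0.552 0.315] r 0.033
scene bat 0.84 z 0.005..0.017 mec [0.555 0.321] r 0.077
6.275 [0.55435073 0.31765705 0.1877803 ] 0.06063016507313323 [-0.36603789 -0.45347267 -1.76953931]
```

{"fn": "arm_command", "kwargs": {"motion": [{"slide": [0, 0, -10], "turn": [0, 0, 0]}, {"slide": [0, 0, -25], "turn": [0, 0, 0]}, {"slide": [0, 0, -30], "turn": [0, 0, 0]}, {"slide": [0, 0, -25], "turn": [0, 0, 0]}, {"slide": [0, 0, -15], "turn": [0, 0, 0]}, {"slide": [0, 0, -7], "turn": [0, 0, 0]}, {"slide": [0, 0, -4], "turn": [0, 0, 0]}, {"slide": [0, 0, 0], "turn": [0, 0, 0]}]}}

```text
t: 7.28
position: [0.5547, 0.3186, 0.072]
orientation: [0.0, 0.137, 0.991, 0.0]
contact_force: [0.7, 0.5, -1.5]
opening: 0.0609
finger_force: 43.8
```

{"fn": "arm_command", "kwargs": {"motion": [{"slide": [0, 0, -1], "turn": [0, 0, 0]}, {"slide": [0, 0, 0], "turn": [0, 0, 0]}]}}

```text
t: 7.52
position: [0.5545, 0.3186, 0.0709]
orientation: [0.0, 0.137, 0.991, 0.0]
contact_force: [-0.4, 0.1, -0.9]
opening: 0.0606
finger_force: 43.9
```

{"fn": "arm_command", "kwargs": {"motion": [{"slide": [0, 0, -1], "turn": [0, 0, 0]}, {"slide": [0, 0, -1], "turn": [0, 0, 0]}, {"slide": [0, 0, 0], "turn": [0, 0, 0]}]}}

```text
t: 7.9
position: [0.5548, 0.3186, 0.0709]
orientation: [0.001, 0.137, 0.991, 0.001]
contact_force: [-3.4, -0.9, 8.8]
opening: 0.0609
finger_force: 44.6
```

{"fn": "arm_command", "kwargs": {"motion": [{"slide": [0, 0, 0], "turn": [0, 0, 0]}, {"slide": [0, 0, 0], "turn": [0, 0, 0]}, {"slide": [0, 0, 0], "turn": [0, 0, 0]}, {"slide": [0, 0, 0], "turn": [0, 0, 0]}, {"slide": [0, 0, 0], "turn": [0, 0, 0]}, {"slide": [0, 0, 0], "turn": [0, 0, 0]}], "grip": 85}}

```text
t: 8.65
position: [0.5542, 0.3184, 0.0683]
orientation: [-0.0, 0.137, 0.991, -0.0]
contact_force: [-0.6, -0.4, -0.4]
opening: 0.0852
finger_force: 0.0
```

{"fn": "arm_command", "kwargs": {"motion": [{"slide": [0, 0, 15], "turn": [0, 0, 0]}, {"slide": [0, 0, 25], "turn": [0, 0, 0]}, {"slide": [0, 0, 40], "turn": [0, 0, 0]}, {"slide": [0, 0, 40], "turn": [0, 0, 0]}, {"slide": [0, 0, 40], "turn": [0, 0, 0]}, {"slide": [0, 0, 20], "turn": [0, 0, 0]}, {"slide": [0, -20, 0], "turn": [0, 0, 0]}, {"slide": [-10, -47, 0], "turn": [0, 0, 0]}]}}

```text
t: 9.65
position: [0.5436, 0.2514, 0.2472]
orientation: [-0.0, 0.135, 0.991, -0.0]
contact_force: [1.1, -1.0, -0.5]
opening: 0.0848
finger_force: 0.0
```

{"fn": "arm_command", "kwargs": {"motion": [{"slide": [-8, -55, 0], "turn": [0, 0, 0]}, {"slide": [-8, -55, 0], "turn": [0, 0, 0]}, {"slide": [-8, -55, 0], "turn": [0, 0, 0]}, {"slide": [-8, -55, 0], "turn": [0, 0, 0]}, {"slide": [-8, -55, 0], "turn": [0, 0, 0]}, {"slide": [-8, -55, 0], "turn": [0, 0, 0]}, {"slide": [-8, -55, 0], "turn": [0, 0, 0]}, {"slide": [-8, -55, 0], "turn": [0, 0, 0]}]}}

```text
t: 10.65
position: [0.4777, -0.1912, 0.2475]
orientation: [-0.001, 0.138, 0.99, 0.0]
contact_force: [1.4, -0.8, -0.3]
opening: 0.0851
finger_force: 0.0
```

{"fn": "arm_command", "kwargs": {"motion": [{"slide": [-8, -55, 0], "turn": [0, 0, 0]}, {"slide": [-6, -55, 0], "turn": [0, 0, 0]}, {"slide": [-3, -29, 0], "turn": [0, 0, 0]}, {"slide": [0, 0, 0], "turn": [0, 0, 0]}, {"slide": [0, 0, 0], "turn": [0, 0, 0]}]}}

```text
t: 11.28
position: [0.4624, -0.3267, 0.2476]
orientation: [-0.001, 0.137, 0.991, 0.001]
contact_force: [0.1, 0.6, -0.5]
opening: 0.0851
finger_force: 0.0
```

```bash
python3 chk.py blue_beaker bat plain_beaker green_beaker; python3 -c "
from h import *
print(read_state()['joint_positions'].round(2))"
```

```text
top blue_beaker 0.81 z 0.018..0.104 mec [0.554 0.317] r 0.031
top bat 0.57 z 0.002..0.019 mec [0.555 0.319] r 0.075
top plain_beaker 0.77 z 0.038..0.129 mec [ 0.463 -0.327] r 0.031
top green_beaker 0.56 z 0.034..0.120 mec [ 0.545 -0.103] r 0.031
scene blue_beaker 0.73 z 0.023..0.103 mec [0.554 0.317] r 0.032
scene bat 0.62 z 0.003..0.017 mec [0.553 0.319] r 0.076
scene plain_beaker 0.67 z 0.052..0.128 mec [ 0.462 -0.329] r 0.032
scene green_beaker 0.82 z 0.036..0.120 mec [ 0.544 -0.103] r 0.032
11.775 [ 0.46335059 -0.32734451  0.24846114] 0.08490284433023913 [-0.31370081 -0.48283889  0.01982587]
[ 0.11  0.38  0.67  1.44 -0.24  1.4   2.08]
```

{"fn": "arm_command", "kwargs": {"motion": [{"slide": [0, 0, -30], "turn": [0, 0, 0]}, {"slide": [0, 0, -40], "turn": [0, 0, 0]}, {"slide": [0, 0, -25], "turn": [0, 0, 0]}, {"slide": [0, 0, -20], "turn": [0, 0, 0]}, {"slide": [0, 0, -20], "turn": [0, 0, 0]}, {"slide": [0, 0, -20], "turn": [0, 0, 0]}, {"slide": [0, 0, 0], "turn": [0, 0, 0]}]}}

```text
t: 12.65
position: [0.4622, -0.3266, 0.0919]
orientation: [-0.002, 0.137, 0.991, 0.001]
contact_force: [-0.1, 0.4, 0.6]
opening: 0.0851
finger_force: 0.0
```

{"fn": "arm_command", "kwargs": {"motion": [{"slide": [0, 0, 0], "turn": [0, 0, 0]}, {"slide": [0, 0, 0], "turn": [0, 0, 0]}, {"slide": [0, 0, 0], "turn": [0, 0, 0]}, {"slide": [0, 0, 0], "turn": [0, 0, 0]}, {"slide": [0, 0, 0], "turn": [0, 0, 0]}, {"slide": [0, 0, 0], "turn": [0, 0, 0]}, {"slide": [0, 0, 0], "turn": [0, 0, 0]}], "grip": 50}}

```text
t: 13.52
position: [0.4641, -0.3284, 0.0948]
orientation: [0.001, 0.137, 0.991, -0.001]
contact_force: [-0.1, -0.2, 6.0]
opening: 0.0597
finger_force: 44.4
```

{"fn": "arm_command", "kwargs": {"motion": [{"slide": [0, 0, 5], "turn": [0, 0, 0]}, {"slide": [0, 0, 15], "turn": [0, 0, 0]}, {"slide": [0, 0, 25], "turn": [0, 0, 0]}, {"slide": [0, 0, 35], "turn": [0, 0, 0]}, {"slide": [0, 0, 35], "turn": [0, 0, 0]}, {"slide": [0, 0, 20], "turn": [0, 0, 0]}, {"slide": [0, 0, 0], "turn": [0, 0, 0]}]}}

```text
t: 14.4
position: [0.4639, -0.3286, 0.2306]
orientation: [0.002, 0.137, 0.991, -0.001]
contact_force: [0.2, -0.3, -1.5]
opening: 0.0595
finger_force: 43.7
```

{"fn": "arm_command", "kwargs": {"motion": [{"slide": [1, 15, 0], "turn": [0, 0, 0]}, {"slide": [3, 35, 0], "turn": [0, 0, 0]}, {"slide": [4, 45, 0], "turn": [0, 0, 0]}, {"slide": [4, 45, 0], "turn": [0, 0, 0]}, {"slide": [4, 45, 0], "turn": [0, 0, 0]}, {"slide": [4, 45, 0], "turn": [0, 0, 0]}, {"slide": [4, 45, 0], "turn": [0, 0, 0]}, {"slide": [4, 45, 0], "turn": [0, 0, 0]}]}}

```text
t: 15.4
position: [0.4896, -0.0047, 0.227]
orientation: [-0.002, 0.136, 0.991, 0.0]
contact_force: [0.6, -0.3, -2.2]
opening: 0.0596
finger_force: 43.7
```

{"fn": "arm_command", "kwargs": {"motion": [{"slide": [4, 45, 0], "turn": [0, 0, 0]}, {"slide": [4, 45, 0], "turn": [0, 0, 0]}, {"slide": [1, 20, 0], "turn": [0, 0, 0]}, {"slide": [0, 6, 0], "turn": [0, 0, 0]}, {"slide": [0, 0, 0], "turn": [0, 0, 0]}, {"slide": [0, 0, 0], "turn": [0, 0, 0]}]}}

```text
t: 16.15
position: [0.5, 0.1066, 0.2282]
orientation: [-0.0, 0.138, 0.99, -0.0]
contact_force: [0.1, -1.1, -0.8]
opening: 0.0599
finger_force: 43.7
```

```bash
python3 chk.py plain_beaker banding_wheel drying_rack kiln_shelf
```

```text
top plain_beaker 0.49 z 0.081..0.382 mec [0.517 0.074] r 0.007
top banding_wheel 0.79 z 0.079..0.086 mec [0.5   0.107] r 0.079
top drying_rack 0.88 z -0.001..0.034 mec [ 0.547 -0.104] r 0.102
top kiln_shelf 0.60 z 0.004..0.042 mec [ 0.464 -0.32 ] r 0.096
scene plain_beaker 0.75 z 0.007..0.092 mec [0.729 0.009] r 0.027
scene banding_wheel 0.97 z 0.003..0.085 mec [0.5   0.109] r 0.082
scene drying_rack 0.68 z 0.002..0.033 mec [ 0.548 -0.107] r 0.103
scene kiln_shelf 0.76 z 0.012..0.042 mec [ 0.462 -0.321] r 0.098
16.65 [0.50022652 0.10830038 0.22841826] 0.05966977784258314 [ 0.26323507  0.41577181 -1.89119221]
```

```bash
ls pics; python3 -c "
import cv2,glob
f=sorted(glob.glob('pics/scene_16*'))[-1]; i=cv2.imread(f)[60:300,180:500]; cv2.imwrite('pics/v1.png',cv2.resize(i,None,fx=2,fy=2))"
```

```text
scene_0.png
scene_11.6.png
scene_16.4.png
scene_6.2.png
top_0.png
top_11.3.png
top_16.2.png
top_6.0.png
```

View pics/v1.png

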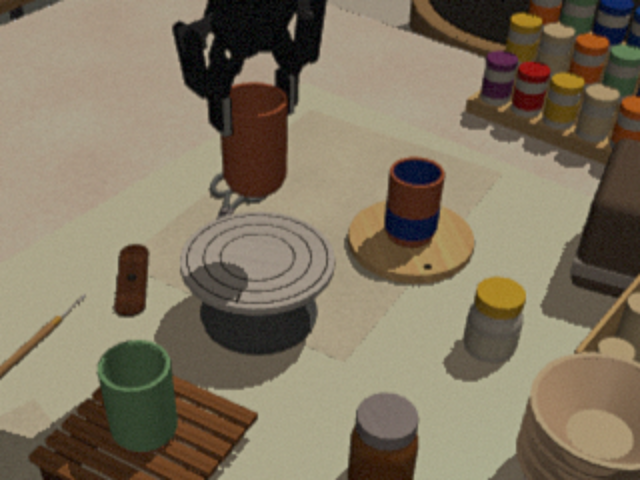

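{"fn": "arm_command", "kwargs": {"motion": [{"slide": [0, 0, -15], "turn": [0, 0, 0]}, {"slide": [0, 0, -25], "turn": [0, 0, 0]}, {"slide": [0, 0, -25], "turn": [0, 0, 0]}, {"slide": [0, 0, -15], "turn": [0, 0, 0]}, {"slide": [0, 0, -7], "turn": [0, 0, 0]}, {"slide": [0, 0, -2], "turn": [0, 0, 0]}, {"slide": [0, 0, 0], "turn": [0, 0, 0]}]}}

```text
t: 17.52
position: [0.5008, 0.1085, 0.14]
orientation: [0.001, 0.137, 0.991, 0.0]
contact_force: [-0.5, 0.2, -1.1]
opening: 0.0595
finger_force: 43.7
```

{"fn": "arm_command", "kwargs": {"motion": [{"slide": [0, 0, -1], "turn": [0, 0, 0]}, {"slide": [0, 0, 0], "turn": [0, 0, 0]}, {"slide": [0, 0, 0], "turn": [0, 0, 0]}]}}

```text
t: 17.9
position: [0.5005, 0.1085, 0.1388]
orientation: [0.0, 0.137, 0.991, 0.0]
contact_force: [-0.3, 0.2, 0.1]
opening: 0.0592
finger_force: 43.7
```

The crop shows the plain beaker (255,140) hanging upright in the fingers above the wheel, and the blue one (413,200) standing on the bat. The wheel is just being touched, so I'll lower 1 mm more and release.

{"fn": "arm_command", "kwargs": {"motion": [{"slide": [0, 0, -1], "turn": [0, 0, 0]}, {"slide": [0, 0, 0], "turn": [0, 0, 0]}]}}

```text
t: 18.15
position: [0.5006, 0.1085, 0.1388]
orientation: [0.0, 0.137, 0.991, 0.0]
contact_force: [-1.5, -0.4, 6.7]
opening: 0.0597
finger_force: 44.5
```

{"fn": "arm_command", "kwargs": {"motion": [{"slide": [0, 0, 0], "turn": [0, 0, 0]}, {"slide": [0, 0, 0], "turn": [0, 0, 0]}, {"slide": [0, 0, 0], "turn": [0, 0, 0]}, {"slide": [0, 0, 0], "turn": [0, 0, 0]}, {"slide": [0, 0, 0], "turn": [0, 0, 0]}, {"slide": [0, 0, 0], "turn": [0, 0, 0]}], "grip": 85}}

```text
t: 18.9
position: [0.5002, 0.1084, 0.1374]
orientation: [-0.0, 0.137, 0.991, -0.0]
contact_force: [-0.1, -0.7, -0.4]
opening: 0.0849
finger_force: 0.0
```

{"fn": "arm_command", "kwargs": {"motion": [{"slide": [0, 0, 10], "turn": [0, 0, 0]}, {"slide": [0, 0, 20], "turn": [0, 0, 0]}, {"slide": [0, 0, 30], "turn": [0, 0, 0]}, {"slide": [0, 0, 30], "turn": [0, 0, 0]}, {"slide": [5, -23, 10], "turn": [0, 0, 0]}, {"slide": [10, -47, 0], "turn": [0, 0, 0]}, {"slide": [10, -47, 0], "turn": [0, 0, 0]}, {"slide": [10, -47, 0], "turn": [0, 0, 0]}]}}

```text
t: 19.9
position: [0.5357, -0.0569, 0.2384]
orientation: [0.001, 0.137, 0.991, 0.0]
contact_force: [-0.2, 1.0, -0.7]
opening: 0.0849
finger_force: 0.0
```

{"fn": "arm_command", "kwargs": {"motion": [{"slide": [9, -40, 0], "turn": [0, 0, 0]}, {"slide": [1, -8, 0], "turn": [0, 0, 0]}, {"slide": [0, 0, 0], "turn": [0, 0, 0]}, {"slide": [0, 0, 0], "turn": [0, 0, 0]}]}}

```text
t: 20.4
position: [0.5454, -0.1013, 0.2375]
orientation: [-0.0, 0.135, 0.991, 0.001]
contact_force: [0.2, -0.3, 0.0]
opening: 0.0849
finger_force: 0.0
```

```bash
python3 chk.py plain_beaker banding_wheel green_beaker
```

```text
top plain_beaker 0.73 z 0.084..0.172 mec [0.499 0.108] r 0.031
top banding_wheel 0.90 z 0.078..0.086 mec [0.5   0.107] r 0.080
top green_beaker 0.50 z 0.078..0.086 mec [0.5   0.107] r 0.080
scene plain_beaker 0.92 z 0.090..0.171 mec [0.499 0.107] r 0.032
scene banding_wheel 0.81 z 0.003..0.085 mec [0.499 0.107] r 0.081
scene green_beaker 0.68 z 0.041..0.120 mec [ 0.544 -0.105] r 0.032
20.8 [ 0.54520149 -0.1032769   0.23742423] 0.08498152047974297 [-0.23100428  0.49624791  0.15824048]
```

{"fn": "arm_command", "kwargs": {"motion": [{"slide": [0, 0, -30], "turn": [0, 0, 0]}, {"slide": [0, 0, -35], "turn": [0, 0, 0]}, {"slide": [0, 0, -25], "turn": [0, 0, 0]}, {"slide": [0, 0, -20], "turn": [0, 0, 0]}, {"slide": [0, 0, -20], "turn": [0, 0, 0]}, {"slide": [0, 0, -22], "turn": [0, 0, 0]}, {"slide": [0, 0, 0], "turn": [0, 0, 0]}]}}

```text
t: 21.68
position: [0.5436, -0.1031, 0.0838]
orientation: [-0.002, 0.137, 0.991, 0.0]
contact_force: [-0.2, 0.6, -0.3]
opening: 0.0852
finger_force: 0.0
```

{"fn": "arm_command", "kwargs": {"motion": [{"slide": [0, 0, 0], "turn": [0, 0, 0]}, {"slide": [0, 0, 0], "turn": [0, 0, 0]}, {"slide": [0, 0, 0], "turn": [0, 0, 0]}, {"slide": [0, 0, 0], "turn": [0, 0, 0]}, {"slide": [0, 0, 0], "turn": [0, 0, 0]}, {"slide": [0, 0, 0], "turn": [0, 0, 0]}, {"slide": [0, 0, 0], "turn": [0, 0, 0]}], "grip": 50}}

```text
t: 22.55
position: [0.5466, -0.1038, 0.0869]
orientation: [0.002, 0.137, 0.991, 0.0]
contact_force: [0.4, -0.7, 5.8]
opening: 0.0596
finger_force: 44.2
```

{"fn": "arm_command", "kwargs": {"motion": [{"slide": [0, 0, 5], "turn": [0, 0, 0]}, {"slide": [0, 0, 15], "turn": [0, 0, 0]}, {"slide": [0, 0, 25], "turn": [0, 0, 0]}, {"slide": [0, 0, 25], "turn": [0, 0, 0]}, {"slide": [0, 0, 10], "turn": [0, 0, 0]}, {"slide": [0, 0, 0], "turn": [0, 0, 0]}]}}

```text
t: 23.3
position: [0.5455, -0.1037, 0.166]
orientation: [0.001, 0.137, 0.991, 0.0]
contact_force: [-1.1, -0.3, -2.3]
opening: 0.0598
finger_force: 43.7
```

{"fn": "arm_command", "kwargs": {"motion": [{"slide": [-4, -11, 0], "turn": [0, 0, 0]}, {"slide": [-11, -30, 0], "turn": [0, 0, 0]}, {"slide": [-15, -40, 0], "turn": [0, 0, 0]}, {"slide": [-15, -40, 0], "turn": [0, 0, 0]}, {"slide": [-15, -40, 0], "turn": [0, 0, 0]}, {"slide": [-13, -35, 0], "turn": [0, 0, 0]}, {"slide": [-6, -16, 0], "turn": [0, 0, 0]}, {"slide": [-2, -5, 0], "turn": [0, 0, 0]}]}}

```text
t: 24.3
position: [0.4633, -0.3212, 0.1647]
orientation: [-0.001, 0.138, 0.99, 0.0]
contact_force: [-0.5, 0.0, -1.8]
opening: 0.0594
finger_force: 43.8
```

{"fn": "arm_command", "kwargs": {"motion": [{"slide": [0, 0, 0], "turn": [0, 0, 0]}, {"slide": [0, 0, -10], "turn": [0, 0, 0]}, {"slide": [0, 0, -20], "turn": [0, 0, 0]}, {"slide": [0, 0, -20], "turn": [0, 0, 0]}, {"slide": [0, 0, -13], "turn": [0, 0, 0]}, {"slide": [0, 0, -5], "turn": [0, 0, 0]}, {"slide": [0, 0, -2], "turn": [0, 0, 0]}, {"slide": [0, 0, 0], "turn": [0, 0, 0]}]}}

```text
t: 25.3
position: [0.4646, -0.3209, 0.0959]
orientation: [0.001, 0.137, 0.991, -0.0]
contact_force: [-0.4, -0.6, -2.1]
opening: 0.0598
finger_force: 43.8
```

{"fn": "arm_command", "kwargs": {"motion": [{"slide": [0, 0, -1], "turn": [0, 0, 0]}, {"slide": [0, 0, 0], "turn": [0, 0, 0]}, {"slide": [0, 0, 0], "turn": [0, 0, 0]}]}}

```text
t: 25.68
position: [0.4647, -0.321, 0.095]
orientation: [0.001, 0.137, 0.991, -0.0]
contact_force: [0.3, -0.6, -0.7]
opening: 0.0599
finger_force: 43.9
```

{"fn": "arm_command", "kwargs": {"motion": [{"slide": [0, 0, -1], "turn": [0, 0, 0]}, {"slide": [0, 0, 0], "turn": [0, 0, 0]}]}}

```text
t: 25.92
position: [0.4649, -0.321, 0.0949]
orientation: [0.001, 0.137, 0.991, -0.0]
contact_force: [-1.3, 1.7, 5.8]
opening: 0.0597
finger_force: 44.6
```

{"fn": "arm_command", "kwargs": {"motion": [{"slide": [0, 0, 0], "turn": [0, 0, 0]}, {"slide": [0, 0, 0], "turn": [0, 0, 0]}, {"slide": [0, 0, 0], "turn": [0, 0, 0]}, {"slide": [0, 0, 0], "turn": [0, 0, 0]}, {"slide": [0, 0, 0], "turn": [0, 0, 0]}, {"slide": [0, 0, 0], "turn": [0, 0, 0]}], "grip": 85}}

```text
t: 26.68
position: [0.4642, -0.3206, 0.0934]
orientation: [-0.0, 0.137, 0.991, 0.0]
contact_force: [-1.0, -0.3, -0.7]
opening: 0.0847
finger_force: 0.0
```

{"fn": "arm_command", "kwargs": {"motion": [{"slide": [0, 0, 10], "turn": [0, 0, 0]}, {"slide": [0, 0, 20], "turn": [0, 0, 0]}, {"slide": [0, 0, 35], "turn": [0, 0, 0]}, {"slide": [0, 0, 40], "turn": [0, 0, 0]}, {"slide": [0, 0, 40], "turn": [0, 0, 0]}, {"slide": [0, 0, 12], "turn": [0, 0, 0]}]}}

```text
t: 27.42
position: [0.4653, -0.322, 0.2541]
orientation: [0.003, 0.137, 0.991, -0.001]
contact_force: [-1.3, 0.4, 1.1]
opening: 0.0848
finger_force: 0.0
```

{"fn": "arm_command", "kwargs": {"motion": [{"slide": [7, 49, 0], "turn": [0, 0, 0]}, {"slide": [7, 49, 0], "turn": [0, 0, 0]}, {"slide": [7, 49, 0], "turn": [0, 0, 0]}, {"slide": [7, 49, 0], "turn": [0, 0, 0]}, {"slide": [7, 49, 0], "turn": [0, 0, 0]}, {"slide": [7, 49, 0], "turn": [0, 0, 0]}, {"slide": [7, 49, 0], "turn": [0, 0, 0]}, {"slide": [7, 49, 0], "turn": [0, 0, 0]}]}}

```text
t: 28.42
position: [0.5197, 0.0729, 0.2498]
orientation: [-0.001, 0.137, 0.991, -0.0]
contact_force: [0.8, -0.5, 0.1]
opening: 0.0848
finger_force: 0.0
```

{"fn": "arm_command", "kwargs": {"motion": [{"slide": [7, 49, 0], "turn": [0, 0, 0]}, {"slide": [7, 49, 0], "turn": [0, 0, 0]}, {"slide": [7, 49, 0], "turn": [0, 0, 0]}, {"slide": [7, 49, 0], "turn": [0, 0, 0]}, {"slide": [6, 49, 0], "turn": [0, 0, 0]}, {"slide": [0, 1, 0], "turn": [0, 0, 0]}, {"slide": [0, 0, 0], "turn": [0, 0, 0]}, {"slide": [0, 0, 0], "turn": [0, 0, 0]}]}}

```text
t: 29.42
position: [0.5547, 0.3152, 0.2504]
orientation: [0.0, 0.138, 0.99, -0.001]
contact_force: [0.1, -0.9, 0.4]
opening: 0.0853
finger_force: 0.0
```

```bash
python3 chk.py green_beaker kiln_shelf drying_rack blue_beaker plain_beaker
```

```text
top green_beaker 0.73 z 0.042..0.128 mec [ 0.464 -0.32 ] r 0.031
top kiln_shelf 0.89 z 0.032..0.042 mec [ 0.464 -0.321] r 0.097
top drying_rack 0.83 z 0.002..0.034 mec [ 0.547 -0.104] r 0.102
top blue_beaker 0.87 z 0.016..0.104 mec [0.554 0.317] r 0.031
top plain_beaker 0.64 z 0.085..0.172 mec [0.5   0.108] r 0.031
scene green_beaker 0.88 z 0.047..0.128 mec [ 0.462 -0.321] r 0.032
scene kiln_shelf 0.61 z 0.003..0.042 mec [ 0.462 -0.321] r 0.098
scene drying_rack 0.92 z 0.002..0.033 mec [ 0.547 -0.105] r 0.104
scene blue_beaker 0.93 z 0.018..0.103 mec [0.553 0.318] r 0.032
scene plain_beaker 0.71 z 0.087..0.172 mec [0.498 0.108] r 0.032
30.025 [0.55418839 0.31741281 0.25040453] 0.08516208022605583 [-0.00684415 -0.05622842 -0.07989094]
```

{"fn": "arm_command", "kwargs": {"motion": [{"slide": [0, 0, -30], "turn": [0, 0, 0]}, {"slide": [0, 0, -45], "turn": [0, 0, 0]}, {"slide": [0, 0, -40], "turn": [0, 0, 0]}, {"slide": [0, 0, -25], "turn": [0, 0, 0]}, {"slide": [0, 0, -20], "turn": [0, 0, 0]}, {"slide": [0, 0, -16], "turn": [0, 0, 0]}, {"slide": [0, 0, -5], "turn": [0, 0, 0]}, {"slide": [0, 0, 0], "turn": [0, 0, 0]}]}}

```text
t: 31.02
position: [0.5544, 0.3175, 0.0696]
orientation: [0.0, 0.137, 0.991, 0.0]
contact_force: [-0.6, -0.5, 0.7]
opening: 0.0849
finger_force: 0.0
```

{"fn": "arm_command", "kwargs": {"motion": [{"slide": [0, 0, 0], "turn": [0, 0, 0]}, {"slide": [0, 0, 0], "turn": [0, 0, 0]}, {"slide": [0, 0, 0], "turn": [0, 0, 0]}, {"slide": [0, 0, 0], "turn": [0, 0, 0]}, {"slide": [0, 0, 0], "turn": [0, 0, 0]}, {"slide": [0, 0, 0], "turn": [0, 0, 0]}, {"slide": [0, 0, 0], "turn": [0, 0, 0]}], "grip": 50}}

```text
t: 31.9
position: [0.5554, 0.3181, 0.071]
orientation: [0.001, 0.137, 0.991, 0.001]
contact_force: [0.3, -0.1, 5.5]
opening: 0.0608
finger_force: 44.0
```

{"fn": "arm_command", "kwargs": {"motion": [{"slide": [0, 0, 5], "turn": [0, 0, 0]}, {"slide": [0, 0, 15], "turn": [0, 0, 0]}, {"slide": [0, 0, 30], "turn": [0, 0, 0]}, {"slide": [0, 0, 40], "turn": [0, 0, 0]}, {"slide": [0, 0, 45], "turn": [0, 0, 0]}, {"slide": [0, 0, 35], "turn": [0, 0, 0]}, {"slide": [0, 0, 11], "turn": [0, 0, 0]}, {"slide": [0, 0, 0], "turn": [0, 0, 0]}]}}

```text
t: 32.9
position: [0.5542, 0.3173, 0.2504]
orientation: [0.0, 0.137, 0.991, 0.0]
contact_force: [1.4, -1.0, -1.8]
opening: 0.0608
finger_force: 43.8
```

{"fn": "arm_command", "kwargs": {"motion": [{"slide": [5, -12, 0], "turn": [0, 0, 0]}, {"slide": [10, -32, 0], "turn": [0, 0, 0]}, {"slide": [12, -45, 0], "turn": [0, 0, 0]}, {"slide": [10, -45, 0], "turn": [0, 0, 0]}, {"slide": [3, -45, 0], "turn": [0, 0, 0]}, {"slide": [0, -45, 0], "turn": [0, 0, 0]}, {"slide": [-3, -45, 0], "turn": [0, 0, 0]}, {"slide": [-10, -45, 0], "turn": [0, 0, 0]}]}}

```text
t: 33.9
position: [0.58, 0.0004, 0.2483]
orientation: [-0.002, 0.138, 0.99, -0.001]
contact_force: [0.0, -0.2, -1.3]
opening: 0.061
finger_force: 43.8
```

{"fn": "arm_command", "kwargs": {"motion": [{"slide": [-13, -45, 0], "turn": [0, 0, 0]}, {"slide": [-13, -40, -5], "turn": [0, 0, 0]}, {"slide": [-7, -17, -15], "turn": [0, 0, 0]}, {"slide": [-1, -5, -15], "turn": [0, 0, 0]}, {"slide": [0, 0, -15], "turn": [0, 0, 0]}, {"slide": [0, 0, -10], "turn": [0, 0, 0]}, {"slide": [0, 0, 0], "turn": [0, 0, 0]}, {"slide": [0, 0, 0], "turn": [0, 0, 0]}]}}

```text
t: 34.9
position: [0.5478, -0.1031, 0.1908]
orientation: [0.0, 0.136, 0.991, 0.0]
contact_force: [0.9, -0.0, -1.2]
opening: 0.0606
finger_force: 43.8
```

```bash
python3 chk.py blue_beaker drying_rack
```

```text
top blue_beaker none
top drying_rack 0.71 z -0.001..0.034 mec [ 0.542 -0.075] r 0.084
scene blue_beaker 0.73 z 0.146..0.224 mec [ 0.546 -0.104] r 0.031
scene drying_rack 0.96 z 0.002..0.033 mec [ 0.548 -0.106] r 0.103
35.2 [ 0.54745943 -0.10365599  0.19080727] 0.061097030414786827 [-0.66282793 -0.79187589 -1.84592388]
```

{"fn": "arm_command", "kwargs": {"motion": [{"slide": [0, 0, -15], "turn": [0, 0, 0]}, {"slide": [0, 0, -28], "turn": [0, 0, 0]}, {"slide": [0, 0, -28], "turn": [0, 0, 0]}, {"slide": [0, 0, -18], "turn": [0, 0, 0]}, {"slide": [0, 0, -9], "turn": [0, 0, 0]}, {"slide": [0, 0, -4], "turn": [0, 0, 0]}, {"slide": [0, 0, 0], "turn": [0, 0, 0]}]}}

```text
t: 36.08
position: [0.5475, -0.1037, 0.0886]
orientation: [0.0, 0.137, 0.991, -0.0]
contact_force: [0.7, 0.8, -1.1]
opening: 0.0605
finger_force: 43.8
```

{"fn": "arm_command", "kwargs": {"motion": [{"slide": [0, 0, -1], "turn": [0, 0, 0]}, {"slide": [0, 0, 0], "turn": [0, 0, 0]}, {"slide": [0, 0, 0], "turn": [0, 0, 0]}]}}

```text
t: 36.45
position: [0.5474, -0.1036, 0.0877]
orientation: [0.0, 0.137, 0.991, 0.0]
contact_force: [0.4, -0.8, -0.3]
opening: 0.0608
finger_force: 43.8
```

{"fn": "arm_command", "kwargs": {"motion": [{"slide": [0, 0, -1], "turn": [0, 0, 0]}, {"slide": [0, 0, 0], "turn": [0, 0, 0]}, {"slide": [0, 0, 0], "turn": [0, 0, 0]}]}}

```text
t: 36.83
position: [0.5476, -0.1037, 0.0869]
orientation: [0.0, 0.137, 0.991, 0.0]
contact_force: [-0.6, -0.4, 2.7]
opening: 0.0613
finger_force: 44.1
```

Touching down; release and back off.

{"fn": "arm_command", "kwargs": {"motion": [{"slide": [0, 0, 0], "turn": [0, 0, 0]}, {"slide": [0, 0, 0], "turn": [0, 0, 0]}, {"slide": [0, 0, 0], "turn": [0, 0, 0]}, {"slide": [0, 0, 0], "turn": [0, 0, 0]}, {"slide": [0, 0, 0], "turn": [0, 0, 0]}, {"slide": [0, 0, 0], "turn": [0, 0, 0]}], "grip": 85}}

```text
t: 37.58
position: [0.5472, -0.1036, 0.0864]
orientation: [0.0, 0.137, 0.991, 0.0]
contact_force: [1.4, -0.2, -0.7]
opening: 0.0848
finger_force: 0.0
```

{"fn": "arm_command", "kwargs": {"motion": [{"slide": [0, 0, 10], "turn": [0, 0, 0]}, {"slide": [0, 0, 20], "turn": [0, 0, 0]}, {"slide": [0, 0, 35], "turn": [0, 0, 0]}, {"slide": [0, 0, 40], "turn": [0, 0, 0]}, {"slide": [0, 0, 40], "turn": [0, 0, 0]}, {"slide": [0, 0, 20], "turn": [0, 0, 0]}, {"slide": [-30, 0, 0], "turn": [0, 0, 0]}, {"slide": [-40, 0, 0], "turn": [0, 0, 0]}]}}

```text
t: 38.58
position: [0.4772, -0.1039, 0.2524]
orientation: [0.001, 0.137, 0.991, -0.0]
contact_force: [-0.3, -0.4, 1.3]
opening: 0.0848
finger_force: 0.0
```

{"fn": "arm_command", "kwargs": {"motion": [{"slide": [-40, 0, 0], "turn": [0, 0, 0]}, {"slide": [-20, 0, 0], "turn": [0, 0, 0]}, {"slide": [0, 0, 0], "turn": [0, 0, 0]}, {"slide": [0, 0, 0], "turn": [0, 0, 0]}]}}

```text
t: 39.08
position: [0.4182, -0.1036, 0.252]
orientation: [0.001, 0.137, 0.991, 0.0]
contact_force: [0.6, -0.2, -0.2]
opening: 0.0849
finger_force: 0.0
```

```bash
python3 survey.py end
```

```text
top plain_beaker 0.60 px 261 286 ztop 0.170 mec [0.5   0.108] r 0.031 mean [0.5   0.108] rect [499. 108.] [57. 59.] 2 173
top blue_beaker 0.75 px 364 265 ztop 0.118 mec [ 0.546 -0.103] r 0.031 mean [ 0.546 -0.103] rect [ 546. -103.] [58. 60.] 1 205
top green_beaker 0.68 px 467 306 ztop 0.126 mec [ 0.464 -0.32 ] r 0.031 mean [ 0.464 -0.321] rect [ 464. -320.] [59. 61.] 2 223
top banding_wheel 0.72 px 266 284 ztop 0.083 mec [0.5   0.108] r 0.080 mean [0.5   0.105] rect [500. 108.] [158. 157.] 1 3116
top drying_rack 0.68 px 362 265 ztop 0.031 mec [ 0.547 -0.104] r 0.102 mean [ 0.546 -0.104] rect [ 547. -105.] [150. 148.] 9 2461
top kiln_shelf 0.76 px 457 304 ztop 0.039 mec [ 0.464 -0.32 ] r 0.096 mean [ 0.465 -0.316] rect [ 464. -321.] [140. 139.] 73 2592
top bat 0.70 px 178 257 ztop 0.015 mec [0.556 0.319] r 0.075 mean [0.555 0.319] rect [555. 319.] [147. 146.] 14 2831
top brush_mug 0.77 px 423 189 ztop 0.166 mec [ 0.704 -0.237] r 0.013 mean [ 0.706 -0.235] rect [ 703. -236.] [24.  8.] 40 29
top glass_jar 0.59 px 313 182 ztop 0.091 mec [0.731 0.009] r 0.027 mean [0.73  0.009] rect [731
[... 711 characters left out ...]
547 -0.108] r 0.103 mean [ 0.562 -0.119] rect [ 545. -105.] [152. 150.] 9 3199
scene kiln_shelf 0.63 px 120 338 ztop 0.040 mec [ 0.462 -0.322] r 0.098 mean [ 0.478 -0.329] rect [ 463. -322.] [140. 141.] 73 4667
scene bat 0.91 px 385 180 ztop 0.015 mec [0.554 0.318] r 0.075 mean [0.557 0.316] rect [556. 319.] [145. 149.] 37 1919
scene brush_mug 0.78 px 266 372 ztop 0.165 mec [ 0.705 -0.238] r 0.012 mean [ 0.707 -0.239] rect [ 707. -239.] [24.  8.] 65 79
scene glass_jar 0.57 px 371 284 ztop 0.091 mec [0.729 0.009] r 0.027 mean [0.73  0.007] rect [729.   8.] [51. 51.] 35 609
scene paint_jar 0.83 px 427 219 ztop 0.076 mec [0.717 0.228] r 0.027 mean [0.717 0.224] rect [716. 226.] [47. 49.] 43 340
```

View pics/scene_end.png

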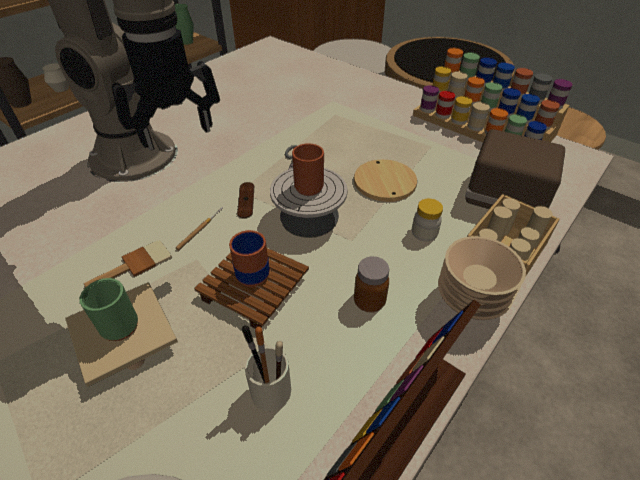

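The picture shows the plain beaker on the wheel (308,168), blue on the rack (249,258) and green on the shelf (109,308). All three are upright and centred, and the bystanders haven't moved.

```bash
python3 -c "
from cell import workorder
print(workorder.job_done())"
```

```text
the job is handed in; nothing more can be done
None
```

The job is handed in (no verdict was returned): the plain beaker is on the banding wheel, blue on the drying rack and green on the kiln shelf, each upright and within about 2 mm of centre, with the mug and both jars where they started.

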